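Lock the last on the jack and tug-test the catch

ROBOT

A 6-joint arm with a two-finger parallel gripper is mounted at the origin on the work surface. World frame = base frame: x ahead of the robot, y to its left, z up, the work surface at z = 0. Lengths are in mm, angles in rad, forces in N, time in s.
With the tool pointing down it reaches from about 325 to 775 mm from the base axis. Payload 9.3 kg.
Tool frame: the origin (TCP) lies on the centre line of the jaws, within the pads' length; the fingertips stand 14 mm ahead of it and the grasp point (between the pads) lies 5 mm behind it; z points along the fingers, y is the line along which they close (so a half turn about z gives the same grasp; the last joint's range is limited). The gripper opens to 85 mm and grips with 20 to 120 N. Pads are 22 mm wide; open, the fingers measure 114 mm over their backs; the gripper's body (76 mm by 85 mm) begins 54 mm behind the grasp point. The pads swing forward as they close: fully open they stand 13 mm farther back than shut.
Start: joints at [-1.29, 0.259, 0.021, 1.334, 0, 1.418], TCP at [231.17, -499.056, 245.279] pointing down, gripper open.
Joint ranges: [-3.04, 3.04], [-0.91, 1.82], [-1.04, 1.36], [-1.92, 1.95], [-1.52, 1.45], [-3.14, 3.14]. Speed limits (rad/s): [2.22, 2.22, 2.79, 3.14, 3.14, 3.14].

INTERFACE

Orientations are given as a unit quaternion [x, y, z, w].
In Python, from plant import get_obs, get_image, camera_info, sign_off gives the robot as it stands. The module is installed in compiled form; this text tells all that it offers.
- The arm moves only by the shell command python3 -m pendant 'ROWS' [OPENING]. ROWS is JSON, a list that holds one entry, the list of rows, each a list of 4 numbers: the shift along the tool's x, y, z in mm, then the turn about the tool's z in degrees. In form: [[[dx, dy, dz, spin], ...]]. A call has 1 to 12 rows; each row is the pose to reach, as a shift and turn from the pose commanded when the call began, along the tool's axes at that moment; what a row does not reach only later rows make up. A row lasts 1/12 s, in which the tool goes at most 41.7 mm and 7.16 degrees, less where a joint would pass 70% of its speed; a pose out of reach is approached as far as the arm can. A call with a gripper value outside its range is refused whole. OPENING is the opening, from 0 (shut) to 1 (fully open), set as the call begins (- or left out, the last holds). The fingers move at their own pace and stop on an object; the grip force is fixed at half the most. Time passes only in rows, so rows that repeat a pose let the fingers close. It gives the time, the measured TCP pose, the force, the opening and the grip force at its end, in the units of the state.
- get_obs(): the state, without advancing time (a new reading comes with each control period).
- get_image(name): name is "scene" or "top"; returns the picture (480x640x3 uint8, blue, green, red); there is no depth.
- camera_info(name): a dict with "intrinsics" (3x3 intrinsics, pixels), "k1" (the pictures are not rectified: a ray, as slopes to the right and down, at radius r is drawn at 1 + k1 r^2 times it, then the intrinsics apply), "world_to_cam" (4x4, takes a point from world to camera coordinates). Camera axes: x right, y down, z forward; pixel columns grow to the right and rows downward; lengths in mm; the calibration is good to about 2 mm. A picture is of the moment at which its call begins. camera_info takes no time and is no camera call.
- sign_off(): hands the job in; it is judged then, once.
The state is a dict: "clock": time; "q": joint angles; "qd": joint speeds; "tau": joint torques, N m; "tool_pos": TCP position; "eef_rot": TCP orientation; "ft_force": force on the tool from outside, world axes, zero at the start; "wrist_torque": the same for the moment, N m; "opening": finger opening in mm; "gripper_force": force on a finger pad.
Only numpy, scipy, OpenCV 4.12 (cv2) and the standard library are available. Lean on these libraries where they do the work, as an engineer would, in place of code of your own. Each camera call takes 0.05 s, during which the arm holds its last target. There are 200 camera calls.

TASK

Take the blue shoe last off its dowel and set it, sole up, on the pin of the bench jack with its toe over the toe rest, pressing it down firmly (at most about 50 N) until the spring catch snaps and it sits fully home. Then, still holding it, prove that it is locked: tug it straight up, steadily, with about 12 N over its own weight for a second, never near the 20 N that would strain the catch. Let it back down on its seat, locked, and let go, with nothing else on the bench disturbed.

Things in the scene. Friction and masses are not known exactly. Their poses are not given: they have to be found in the camera images.
- blue_last: Blue plastic shoe last, sole up, 235 mm long, 78 wide at the ball, 95 high, 0.34-0.61 kg. Origin: centre of the 19 mm hole in its flat underside, 58 mm from the heel end; x to the toe, z up to the sole. Sides beside the hole (x -17 to 17 mm) are flat, upright, 52 mm apart over the top 30 mm: grip there. Balance point 36 mm toe-ward of the hole.
- last_sole (a point): Point on the blue last's flat sole (its top face as it stands), straight above the hole, 95 mm above the last's origin: middle of the place to grip.
- last_toe (a point): Point under the blue last's toe, 136 mm toe-ward of the hole and 6 mm to its left; stands over toe_rest when the last is the right way round.
- jack: Green bench last jack, bolted down, origin on the bench under its pin, x towards the toe rest. Upright steel pin 17 mm thick, 50 mm high, tip tapered to 8 mm over the last 8 mm, rises from the leather-faced seat plate 100 mm above the bench. The seat carries the last's flat underside; the pin's spring catch locks it.
- jack_seat (a point): Centre of the seat plate's top (88 x 42 mm) at the pin's root, 100 mm above the bench. The last's origin comes here when it is fully home. The pin tip is 50 mm above.
- toe_rest (a point): Middle of the leather pad (34 x 64 mm) of the toe rest, 136 mm from the pin, 42 mm above the seat. The seated last's toe passes 5 to 15 mm above it without touching.
- catch_nose (a point): Where the brass spring bolt (the catch) leaves the pin's heel side, 13 mm above the seat; nose 5 mm out, sloped above, flat below. The descending last pushes it in from some 23 mm above home (8-20 N, weight included); it snaps out over a rim in the hole just before home. A locked last lifts 1.5-4.5 mm (differs, unseen) before it bears on the bolt, then stiff: 20-30 N per mm.
- rack: Wooden board 270 x 360 x 22 mm, origin on the bench under the middle dowel. Three dowels 12 mm thick stand 34 mm above the board, 115 mm apart along y; a last stands over each, its underside on the board, toe to +x. Lift a last at least 45 mm to clear its dowel.
- green_last: Green last, same shape as the blue one, on another dowel; leave alone. Origin at its hole on the underside.
- yellow_last: Yellow last, same shape as the blue one, on another dowel; leave alone. Origin at its hole on the underside.
- hammer: Loose hammer, 270 mm long, lying on the bench; leave alone. Origin at its middle underneath.
- tack_tin: Red tin of tacks, 76 mm across, 60 high; leave alone. Origin under its centre.
- cement_jar: Amber cement jar, 72 mm across, 90 high; leave alone. Origin under its centre.
- pincers: Loose lasting pincers, 190 mm long, red grips, lying flat; leave alone. Origin underneath near the middle.
- heel_piece: Black rubber heel piece, 58 x 56 x 12 mm, lying on the bench beyond the jack; leave alone. Origin under its middle.
There are look-alikes about, which are no part of the job. Several things have the shape of the blue_last; the one meant has the colours described above.

How it is judged:
By the outcome, as a careful person would: the job done as asked, in the order asked, and still so for the second after the job is handed in, with the robot touching nothing.
It also fails if it takes over 58 s, if anything falls off the work surface, if the arm or the gripper's body presses on something with over 40 N, if the wrist force passes 120 N, or if a joint passes its speed limit or range.

## Working session

There is one attempt and no reset: what is moved stays moved. The work goes in short steps, Python scripts to look and compute and a shell command to move; the robot and the scene stay as the last step left them, time stands still between calls to the robot, and variables do not carry over. Pictures are saved under pics/ and viewed, at most 10 in all, crops included, and the job is handed in when it is done.

```bash
mkdir -p pics
python3 - <<'E'
from plant import *
import cv2,numpy as np
for n in("scene","top"):
    cv2.imwrite(f"pics/{n}0.png",get_image(n)); c=camera_info(n); print(n,np.round(c["intrinsics"],1).tolist(),c["k1"],np.round(c["world_to_cam"],3).tolist())
o=get_obs();print(o)
E
```

```text
scene [[583.3, 0.0, 315.9], [0.0, 583.3, 239.6], [0.0, 0.0, 1.0]] -0.17802632386264086 [[-0.655, 0.756, -0.013, 293.273], [0.658, 0.561, -0.503, -209.82], [-0.372, -0.338, -0.864, 1790.844], [0.0, 0.0, 0.0, 1.0]]
top [[481.3, 0.0, 317.6], [0.0, 481.3, 247.6], [0.0, 0.0, 1.0]] -0.11846589029693283 [[-0.02, -0.999, -0.029, 6.745], [-0.985, 0.025, -0.17, 445.315], [0.171, 0.026, -0.985, 1438.421], [0.0, 0.0, 0.0, 1.0]]
{'clock': 0.1, 'q': array([-1.28965639e+00,  2.59133869e-01,  2.08378241e-02,  1.33372452e+00,
        3.77071306e-05,  1.41819385e+00]), 'qd': array([-0.0008269 , -0.00263926,  0.00127242, -0.00159776, -0.00091144,
        0.00086794]), 'tau': array([ 6.04465269e-03, -5.56687796e+01,  3.45076454e+01,  1.14922991e-02,
       -1.12425435e-04, -1.29173523e-05]), 'tool_pos': array([ 231.08441084, -498.83185787,  244.7277922 ]), 'eef_rot': array([ 9.76575287e-01,  2.15175125e-01, -2.04982916e-05, -6.12064487e-04]), 'ft_force': array([-0.51423548, -0.15401467, -0.57485048]), 'wrist_torque': array([ 0.05250997, -0.00237291, -0.04674464]), 'gripper_force': 0.0, 'opening': 85.77221452304772}
```

View pics/scene0.png

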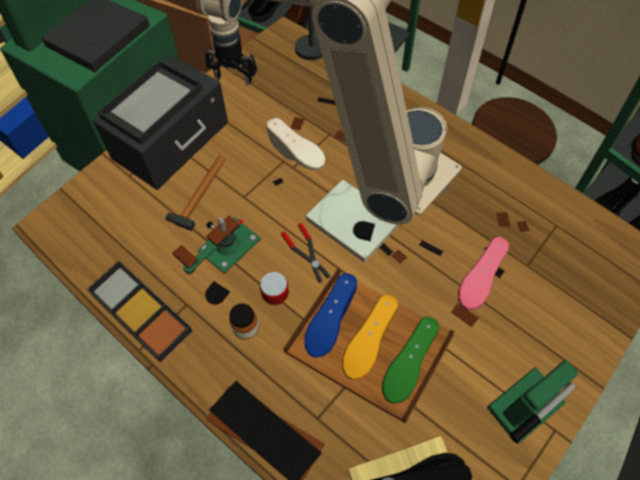

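View pics/top0.png

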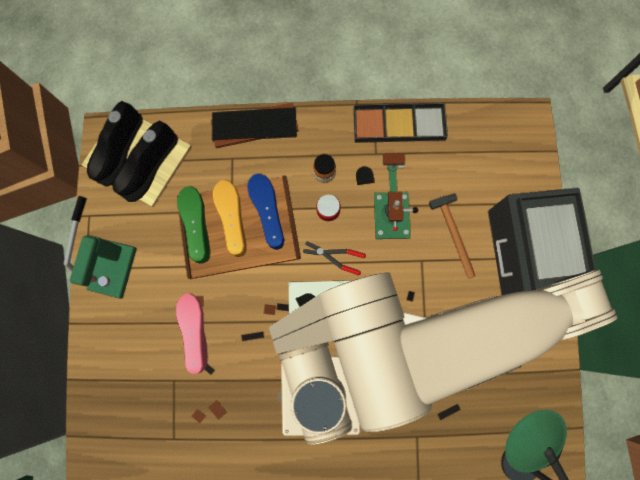

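The two overview pictures show these candidates:
- **Blue last:** top (266,212), scene (330,315). This is the one I want.
- **Look-alikes:** yellow at top (229,217), green at (192,224), pink at (191,333), and a white one at scene (296,143).
- **Jack:** top (394,205), scene (225,240), with its toe rest at top (394,158).

Next I'll take one close crop per camera.

Run:
```python
import cv2,numpy as np
def crop(im,x,y,w,h,s):
    c=cv2.resize(im[y:y+h,x:x+w],None,fx=s,fy=s,interpolation=cv2.INTER_CUBIC)
    for i in range(0,w,10):
        cv2.line(c,(i*s,0),(i*s,6 if (x+i)%50 else 14),(255,255,255),1); cv2.putText(c,str(x+i),(i*s,24),0,.35,(255,255,255),1)
    for i in range(0,h,10):
        cv2.line(c,(0,i*s),(6,i*s),(255,255,255),1); cv2.putText(c,str(y+i),(8,i*s+4),0,.35,(255,255,255),1)
    return c
t=cv2.imread("pics/top0.png");s=cv2.imread("pics/scene0.png")
cv2.imwrite("pics/c1.png",np.hstack([crop(t,240,160,65,100,6),crop(t,360,145,65,100,6)]))
cv2.imwrite("pics/c2.png",np.hstack([crop(s,295,265,65,100,6),np.vstack([crop(s,165,205,100,80,4),np.zeros((280,400,3),np.uint8)])]))
```

```text
(no output)
```

View pics/c1.png

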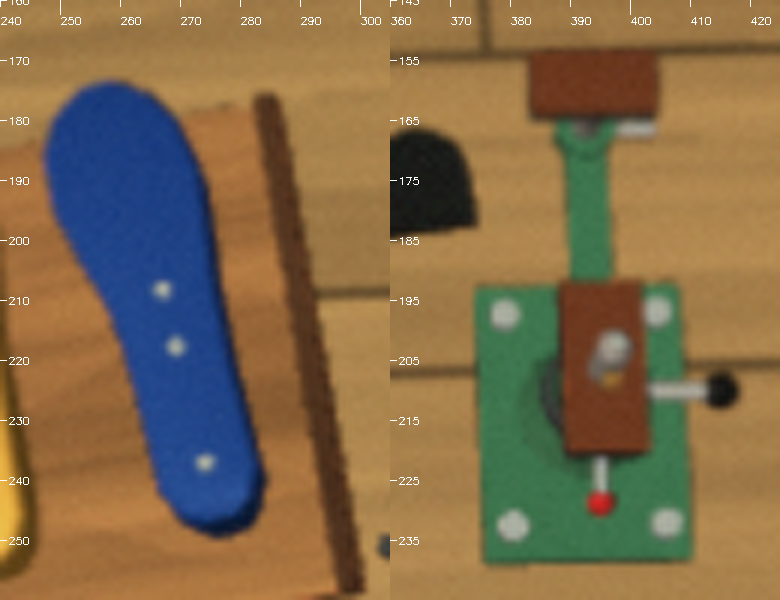

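View pics/c2.png

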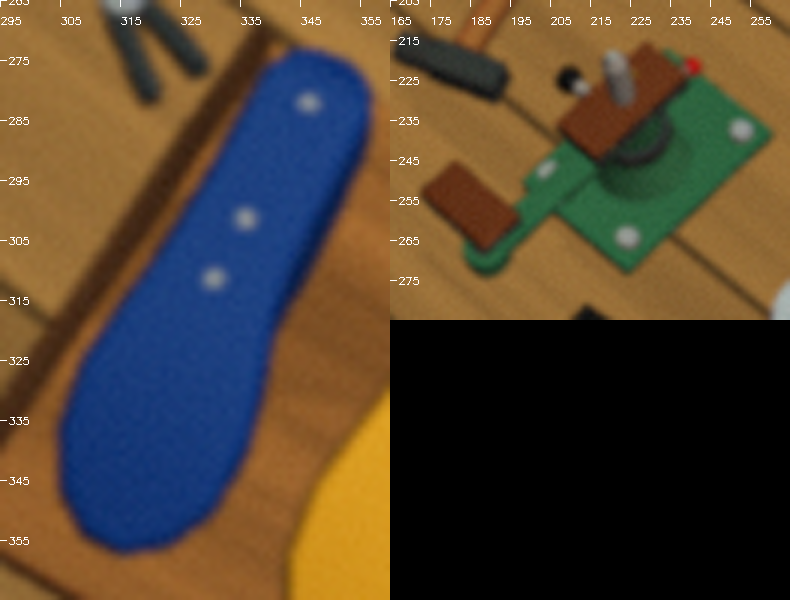

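```bash
cat > h.py <<'E'
from plant import *
import numpy as np, cv2
C={n:camera_info(n) for n in("scene","top")}
def P(n,uv,z):
    c=C[n];K=np.array(c["intrinsics"]);d=(np.array(uv,float)-K[:2,2])/K[0,0]
    s=d.copy()
    for _ in range(30): s=d/(1+c["k1"]*(s@s))
    M=np.array(c["world_to_cam"]);R=M[:3,:3];o=-R.T@M[:3,3];r=R.T@np.array([*s,1]);return (o+r*(z-o[2])/r[2])[:2]
def proj(n,p):
    c=C[n];K=np.array(c["intrinsics"]);M=np.array(c["world_to_cam"]);q=M[:3,:3]@p+M[:3,3];s=q[:2]/q[2];return K[0,0]*s*(1+c["k1"]*(s@s))+K[:2,2]
E
python3 - <<'E'
from h import *
np.set_printoptions(precision=1,suppress=True)
t=lambda x,y:((x)/6+240,y/6+160); j=lambda x,y:((x-390)/6+360,y/6+145); s=lambda x,y:(x/6+295,y/6+265); k=lambda x,y:((x-390)/4+165,y/4+205)
for nm,a,b,z in [("d1",t(162,290),s(213,278),117),("d2",t(176,346),s(245,218),117),("d3",t(206,463),s(308,102),117),("heel",t(213,524),s(320,48),117),("toe",t(112,82),s(125,552),117)
 ,("pin",j(612,347),k(613,57),150)]+[("seat",j(*p),k(*q),100) for p,q in [((560,283),(557,122)),((648,282),(600,160)),((650,452),(692,85)),((566,455),(648,44))]]+[("pad",j(*p),k(*q),142) for p,q in [((530,50),(423,192)),((658,50),(455,162)),((658,118),(521,215)),((530,118),(487,250))]]:
    print(nm,P("top",a,z),P("scene",b,z))
E
```

```text
d1 [553.2 142.1] [555.4 143.1]
d2 [524.7 135.2] [526.2 135.7]
d3 [465.7 120.6] [468.  121.6]
heel [435.5 117.4] [444.9 109.2]
toe [661.6 167.5] [668.1 192.9]
pin [ 550.9 -237.1] [ 554.7 -237.6]
seat [ 597.8 -220.1] [ 598.9 -258. ]
seat [ 597.3 -264.2] [ 600.5 -214.3]
seat [ 510.2 -260.5] [ 518.3 -208.5]
seat [ 509.7 -218.9] [ 514.5 -255.1]
pad [ 705.3 -205.9] [ 705.2 -263.3]
pad [ 703.8 -269.1] [ 676.2 -263.8]
pad [ 668.5 -267.1] [ 674.7 -201.9]
pad [ 670.  -204.2] [ 706.5 -200.1]
```

The dots agree between both cameras at z=117, so the height checks out. I'll refine the last's extents and the seat and pad outlines by segmentation.

Run:
```python
from h import *
np.set_printoptions(precision=1,suppress=True)
e=np.array([np.cos(np.radians(13.8)),np.sin(np.radians(13.8))]);n=np.array([-e[1],e[0]])
from scipy.optimize import least_squares
for cam,box,d3 in (("top",(235,160,305,260),(465.7,120.6)),("scene",(295,265,365,365),(468.,121.6))):
    im=cv2.imread(f"pics/{cam}0.png").astype(int);S=4
    im=cv2.resize(im.astype(np.uint8),None,fx=S,fy=S,interpolation=cv2.INTER_CUBIC).astype(int)
    B,G,R=im[...,0],im[...,1],im[...,2]
    m=(B-R>35)&(B>75)
    x0,y0,x1,y1=[S*v for v in box]; ys,xs=np.nonzero(m[y0:y1,x0:x1])
    p=np.array([P(cam,((x+x0+.5)/S-.5,(y+y0+.5)/S-.5),117) for x,y in zip(xs,ys)])-d3
    a=p@e;b=p@n
    print(cam,"n",len(a),"extent",a.min(),a.max(),"bright",np.percentile(B[y0:y1,x0:x1][ys,xs],[5,20,50]))
    for c in(-15,0,15,28,40,60,110,150): q=b[abs(a-c)<3]; print(c,q.min(),q.max(),end=" | ")
    print()
# jack rects
for cam,sb,pb in(("top",(383,188,408,226),(378,150,410,168)),("scene",(203,211,245,250),(170,243,200,272))):
    im=cv2.resize(cv2.imread(f"pics/{cam}0.png"),None,fx=4,fy=4,interpolation=cv2.INTER_CUBIC).astype(int)
    B,G,R=im[...,0],im[...,1],im[...,2]; m=((R-G>35)&(R<135)&(G<75)).astype(np.uint8)
    for nm,(x0,y0,x1,y1),z in(("seat",sb,100),("pad",pb,142)):
        q=np.zeros_like(m);q[4*y0:4*y1,4*x0:4*x1]=m[4*y0:4*y1,4*x0:4*x1]
        q=cv2.morphologyEx(q,cv2.MORPH_OPEN,np.ones((7,7)))
        cs=max(cv2.findContours(q,0,cv2.CHAIN_APPROX_NONE)[0],key=cv2.contourArea)[:,0]
        w=np.array([P(cam,(c+.5)/4-.5,z) for c in cs]).astype(np.float32)
        r=cv2.minAreaRect(w);print(cam,nm,r)
print("rack edge dir",[np.degrees(np.arctan2(*(P("top",(284.2,175.8),22)-P("top",(298.3,258.8),22))[::-1]))])
```

```text
top n 21998 extent -27.80665059297055 203.2002622310011 bright [108. 128. 134.]
-15 -20.422112743371656 22.610088917060388 | 0 -23.524131151408046 25.960098904538167 | 15 -23.11230034352945 25.948182257305508 | 28 -23.201438283696287 25.938710832156495 | 40 -23.289256128115262 25.931699570713718 | 60 -23.969735976996727 26.283322665244537 | 110 -28.0809142939404 34.586905322596046 | 150 -30.668803666992883 42.651820820807785 | 
scene n 32304 extent -24.07297593101619 210.62961770794507 bright [ 97. 116. 125.]
-15 -20.04584640188245 20.836108575233986 | 0 -24.32015811432928 26.02183245460992 | 15 -23.96293109349242 28.293325150848396 | 28 -23.883159241151844 27.660353340194682 | 40 -23.746801513018312 27.720552058062452 | 60 -24.58577709403092 28.371999486802046 | 110 -28.782787707837112 34.2356571571254 | 150 -31.2546295457587 43.250427132732646 | 
top seat ((555.5565795898438, -238.31103515625), (39.593650817871094, 85.37062072753906), 89.06694793701172)
top pad ((690.1181640625, -235.15538024902344), (32.69073486328125, 63.37976837158203), 0.04554293304681778)
scene seat ((556.8416137695312, -240.0494842529297), (43.2783203125, 87.65694427490234), 89.65390014648438)
scene pad ((690.7374877929688, -235.65650939941406), (63.97825622558594, 31.856182098388672), 89.22489929199219)
rack edge dir [np.float64(8.832513744396687)]
```

```bash
python3 -m pendant '[[[29.6,-26.9,0,-7],[59.2,-53.8,0,-14],[88.8,-80.7,0,-21],[118.4,-107.6,0,-28],[148,-134.5,0,-35],[177.6,-161.4,0,-42],[207.2,-188.3,0,-49],[236.8,-215.2,0,-56],[266.4,-242.1,0,-63],[296,-269,0,-70],[325.6,-295.9,0,-77],[355.2,-322.8,0,-84]]]' 1; python3 -c "
from h import *
o=get_obs();print(o['q'].round(2))"
```

```text
clock: 1.1
tool_pos: [417.9, -54.8, 245.3]
eef_rot: [0.579, 0.815, -0.0, 0.0]
ft_force: [0.5, -0.5, 0.6]
opening: 85.2
gripper_force: 0.0
[-0.33  0.04 -0.25  1.29 -0.    0.91]
```

```bash
python3 -m pendant '[[[25,22,0,-7.1],[50,44,0,-14.2],[75,67,0,-21.3],[100,89,0,-28.4],[126,112,0,-35.5],[151.3,134,0,-42.6],[151.3,134,0,-49.7],[151.3,134,10,-56.8],[151.3,134,20,-63.9],[151.3,134,30,-71],[151.3,134,40,-78],[151.3,134,45,-84.9]]]' 1
python3 - <<'E'
from h import *
o=get_obs();print(o['q'].round(2))
for n in("top","scene"):
    im=get_image(n); p=proj(n,np.array([495.6,129.6,117])); x,y=p.astype(int); print(n,p)
    c=cv2.resize(im[y-50:y+50,x-33:x+33],None,fx=6,fy=6,interpolation=cv2.INTER_CUBIC); cv2.imwrite(f"pics/g_{n}.png",c)
cv2.imwrite("pics/g.png",np.hstack([cv2.imread(f"pics/g_{n}.png") for n in("top","scene")]))
E
```

```text
clock: 2.1
tool_pos: [495.1, 129.7, 198.8]
eef_rot: [-0.123, 0.992, 0.0, -0.001]
ft_force: [-0.6, 0.2, -0.9]
opening: 85.7
gripper_force: 0.0
[ 0.09  0.21 -0.16  1.2  -0.   -0.15]
top [271.25670842 227.26053896]
scene [341.79444534 291.39946667]
```

View pics/g.png

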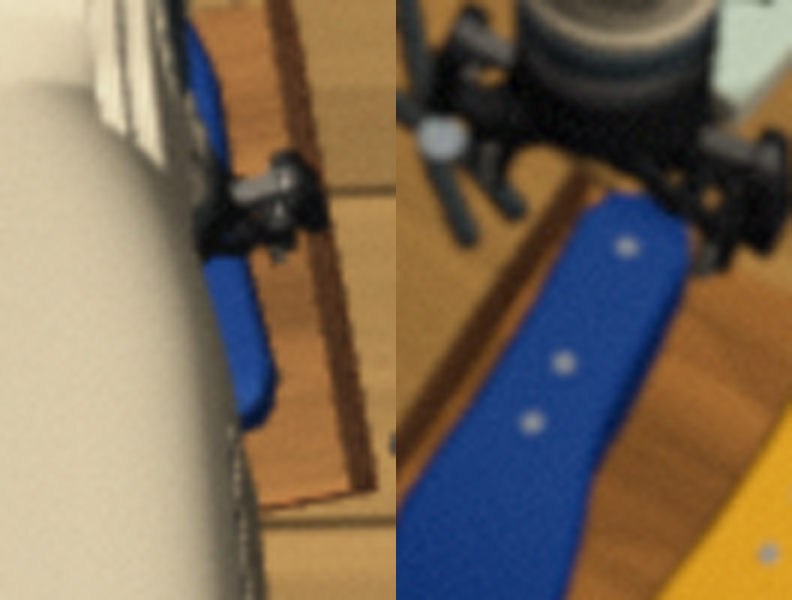

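The crops show the fingers open on either side of the blue last's shank, with clearance to the yellow last at lower right. Going down and closing.

```bash
python3 -m pendant '[[[0,0,30,0],[0,0,55,0],[0,0,75,0],[0,0,90,0],[0,0,98,0],[0,0,103,0],[0,0,103,0]]]' 1; python3 -m pendant '[[[0,0,0,0],[0,0,0,0],[0,0,0,0],[0,0,0,0],[0,0,0,0],[0,0,0,0],[0,0,0,0],[0,0,0,0]]]' 0; python3 -m pendant '[[[0,0,0,0],[0,0,0,0],[0,0,-1,0],[0,0,-2,0],[0,0,-5,0],[0,0,-10,0],[0,0,-15,0]]]'
```

```text
clock: 2.78
tool_pos: [495.7, 129.6, 97.0]
eef_rot: [-0.119, 0.993, 0.0, -0.0]
ft_force: [1.3, -0.1, -0.3]
opening: 85.3
gripper_force: 0.0
clock: 3.45
tool_pos: [496.3, 129.6, 98.4]
eef_rot: [-0.12, 0.993, -0.0, 0.001]
ft_force: [-1.3, -1.4, 6.4]
opening: 51.3
gripper_force: 62.5
clock: 4.03
tool_pos: [495.5, 129.6, 112.5]
eef_rot: [-0.12, 0.993, 0.0, -0.0]
ft_force: [-0.6, 0.8, -4.5]
opening: 50.8
gripper_force: 63.1
```

```bash
python3 -m pendant '[[[0,0,-15,0],[0,0,-35,0],[0,0,-60,0],[0,0,-85,0],[0,0,-110,0],[0,0,-127,0],[0,0,-133,0],[0,0,-133,0],[0,0,-133,0],[0,0,-133,0]]]'; python3 -m pendant '[[[1,-12,0,0.5],[4,-40,0,1.5],[7,-78,0,2.8],[10,-118,0,4.1],[13,-158,0,5.4],[16,-198,0,6.7],[19.5,-238,0,8],[23,-278,0,9.3],[26,-316,0,10.6],[28.3,-346,0,11.6],[29.6,-363,0,12.2],[30.3,-371.4,0,12.5]]]'; python3 -m pendant '[[[0,0,0,0],[0,0,0,0],[0,0,0,0],[0,0,0,0]]]'
cat > look.py <<'E'
import sys
from h import *
o=get_obs();print(o['q'].round(2),o['tool_pos'].round(1),o['ft_force'].round(1))
T=get_image("top");S=get_image("scene");cv2.imwrite(f"pics/T_{sys.argv[1]}.png",T);cv2.imwrite(f"pics/S_{sys.argv[1]}.png",S)
def crop(im,x,y,w,h,s):
    c=cv2.resize(im[y:y+h,x:x+w],None,fx=s,fy=s,interpolation=cv2.INTER_CUBIC)
    for i in range(0,w,10): cv2.putText(c,str(x+i),(i*s,10),0,.35,(255,255,255),1);cv2.line(c,(i*s,12),(i*s,18),(255,255,255))
    for i in range(0,h,10): cv2.putText(c,str(y+i),(8,i*s+4),0,.35,(255,255,255),1);cv2.line(c,(0,i*s),(6,i*s),(255,255,255))
    return c
cv2.imwrite(f"pics/{sys.argv[1]}.png",np.hstack([crop(T,360,130,66,100,6),crop(S,160,190,100,150,4)[:600]]))
E
python3 look.py j1
```

```text
clock: 4.87
tool_pos: [495.1, 129.6, 243.9]
eef_rot: [-0.12, 0.993, 0.0, -0.001]
ft_force: [-0.5, 0.3, -4.6]
opening: 50.9
gripper_force: 63.9
clock: 5.87
tool_pos: [554.2, -241.3, 243.6]
eef_rot: [-0.009, 1.0, 0.0, -0.001]
ft_force: [0.4, 1.2, -5.1]
opening: 51.0
gripper_force: 64.1
clock: 6.2
tool_pos: [554.5, -236.8, 245.5]
eef_rot: [-0.012, 1.0, 0.0, 0.0]
ft_force: [-0.2, 1.2, -4.8]
opening: 51.0
gripper_force: 64.2
[-0.54  0.35  0.15  1.38  0.   -0.57] [ 554.5 -236.8  245.5] [-0.2  1.2 -4.8]
```

View pics/j1.png

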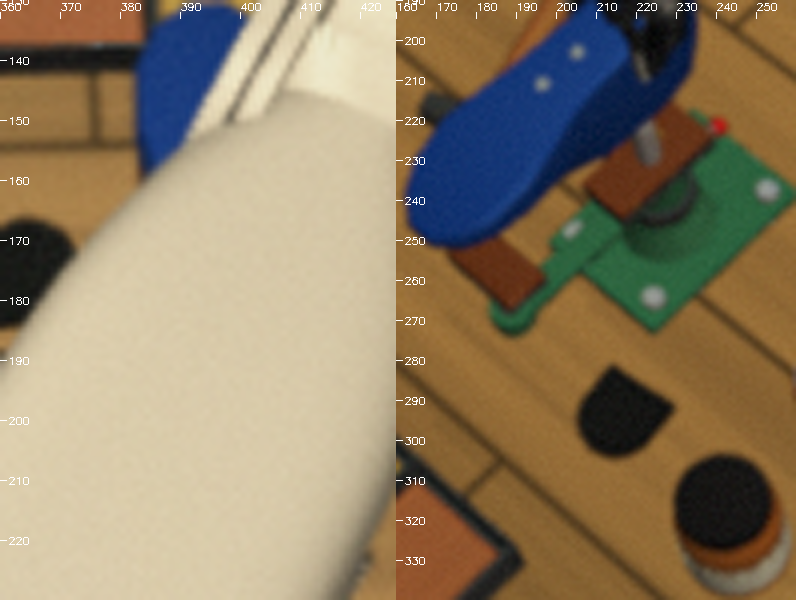

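Run:
```python
from h import *
np.set_printoptions(precision=1,suppress=True)
a=np.radians(193.8); R0=np.array([[np.cos(a),-np.sin(a)],[np.sin(a),np.cos(a)]])
b=np.radians(181.3); R1=np.array([[np.cos(b),-np.sin(b)],[np.sin(b),np.cos(b)]])
for nm,d,uv in(("d1",(555.4,143.1),(196.75,211)),("d2",(526.2,135.7),(205.25,203))):
    rel=R0.T@(np.array(d)-(495.6,129.6)); w=R1@rel+(554.5,-237.8)
    print(nm,"rel",rel,"expect px",[proj("scene",np.array([*w,z])) for z in(260,264.8,270)],"seen",uv, P("scene",uv,264.8),w)
# pin model px
for cam in("top","scene"):
    for z in (100,150): print(cam,z,proj(cam,np.array([554.5,-238.4,z])))
```

```text
d1 rel [-61.3   1.2] expect px [array([196.2, 211.5]), array([195.9, 210.4]), array([195.5, 209.2])] seen (196.75, 211) [ 615.6 -234.6] [ 615.8 -237.6]
d2 rel [-31.2   1.4] expect px [array([204.8, 203.4]), array([204.5, 202.3]), array([204.1, 201.2])] seen (205.25, 203) [ 585.8 -235.6] [ 585.7 -238.5]
top 100 [395.1 206. ]
top 150 [397.4 201.6]
scene 100 [223.4 228.8]
scene 150 [220.6 219. ]
```

```bash
python3 -m pendant '[[[0,0,4,0],[0,0,8,0],[0,0,12,0],[0,0,15,0],[0,0,18,0],[0,0,20,0],[0,0,21,0],[0,0,22,0],[0,0,23,0],[0,0,24,0],[0,0,24,0]]]'; python3 -m pendant '[[[0,0,1,0],[0,0,2,0],[0,0,3,0],[0,0,4,0],[0,0,5,0],[0,0,6,0],[0,0,6,0]]]'
```

```text
clock: 7.22
tool_pos: [554.6, -238.3, 221.2]
eef_rot: [-0.011, 1.0, 0.0, -0.0]
ft_force: [-0.2, 0.1, -4.8]
opening: 50.9
gripper_force: 64.2
clock: 7.8
tool_pos: [554.5, -238.3, 215.0]
eef_rot: [-0.011, 1.0, 0.0, -0.0]
ft_force: [-0.3, -0.4, -5.2]
opening: 51.0
gripper_force: 64.2
```

```bash
python3 -m pendant '[[[0,0,3,0],[0,0,6,0],[0,0,9,0],[0,0,12,0],[0,0,14,0],[0,0,14,0]]]'; python3 -m pendant '[[[0,0,1.5,0],[0,0,3,0],[0,0,4.5,0],[0,0,6,0],[0,0,7.5,0],[0,0,9,0],[0,0,9,0]]]'
```

```text
clock: 8.3
tool_pos: [554.4, -238.2, 200.6]
eef_rot: [-0.011, 1.0, 0.0, -0.0]
ft_force: [-0.3, 0.3, -5.1]
opening: 50.8
gripper_force: 64.2
clock: 8.88
tool_pos: [554.1, -238.4, 192.1]
eef_rot: [-0.011, 1.0, -0.0, -0.0]
ft_force: [-5.2, -1.1, -0.9]
opening: 51.0
gripper_force: 64.7
```

```bash
for i in 1; do python3 -m pendant '[[[0,0,1.5,0],[0,0,3,0],[0,0,4.5,0],[0,0,6,0],[0,0,6,0]]]'; done; python3 -m pendant '[[[0,0,1.5,0],[0,0,3,0],[0,0,4.5,0],[0,0,6,0],[0,0,7,0],[0,0,7,0]]]'
```

```text
clock: 9.3
tool_pos: [553.9, -238.1, 185.3]
eef_rot: [-0.011, 1.0, 0.0, -0.001]
ft_force: [-5.0, 0.0, -2.4]
opening: 50.7
gripper_force: 64.8
clock: 9.8
tool_pos: [555.0, -238.2, 178.5]
eef_rot: [-0.011, 1.0, 0.0, 0.0]
ft_force: [0.4, 0.4, -4.1]
opening: 50.7
gripper_force: 64.5
```

```bash
python3 -m pendant '[[[0,0,1,0],[0,0,2,0],[0,0,2,0]]]';python3 -m pendant '[[[0,0,1,0],[0,0,2,0],[0,0,2,0]]]'
```

```text
clock: 10.05
tool_pos: [554.8, -238.3, 177.0]
eef_rot: [-0.011, 1.0, 0.0, 0.0]
ft_force: [0.2, 0.8, -4.1]
opening: 51.0
gripper_force: 64.5
clock: 10.3
tool_pos: [554.6, -238.3, 176.6]
eef_rot: [-0.011, 1.0, -0.0, 0.001]
ft_force: [-2.4, 0.6, 5.3]
opening: 50.9
gripper_force: 65.6
```

```bash
python3 -m pendant '[[[0,0,0.7,0],[0,0,1.4,0],[0,0,1.4,0]]]';python3 -m pendant '[[[0,0,0.5,0],[0,0,1,0],[0,0,1,0]]]'
```

```text
clock: 10.55
tool_pos: [554.6, -238.3, 176.5]
eef_rot: [-0.011, 1.0, -0.001, 0.001]
ft_force: [-7.6, 4.0, 14.9]
opening: 51.0
gripper_force: 66.9
clock: 10.8
tool_pos: [554.5, -238.3, 176.4]
eef_rot: [-0.011, 1.0, -0.001, 0.002]
ft_force: [-9.1, 3.6, 22.7]
opening: 51.1
gripper_force: 67.9
```

```bash
python3 -m pendant '[[[0,0,0.7,0],[0,0,1.4,0],[0,0,1.4,0],[0,0,1.4,0]]]'; python3 -m pendant '[[[0,0,-1.5,0],[0,0,-3,0],[0,0,-4.2,0],[0,0,-5.2,0],[0,0,-5.2,0]]]'
```

```text
clock: 11.13
tool_pos: [554.5, -238.3, 176.4]
eef_rot: [-0.011, 1.0, -0.001, 0.002]
ft_force: [-13.7, 4.9, 33.0]
opening: 50.7
gripper_force: 69.0
clock: 11.55
tool_pos: [554.6, -238.4, 176.6]
eef_rot: [-0.011, 1.0, -0.0, -0.0]
ft_force: [-1.9, 1.2, 1.0]
opening: 50.7
gripper_force: 65.4
```

```bash
python3 -m pendant '[[[0,0,-0.5,0],[0,0,-1,0],[0,0,-1,0]]]'; python3 -m pendant '[[[0,0,-0.5,0],[0,0,-1,0],[0,0,-1,0]]]'; python3 -m pendant '[[[0,0,-0.4,0],[0,0,-0.8,0],[0,0,-0.8,0]]]'
```

```text
clock: 11.8
tool_pos: [554.6, -238.4, 177.2]
eef_rot: [-0.011, 1.0, 0.0, -0.0]
ft_force: [0.7, -0.4, -4.5]
opening: 51.0
gripper_force: 64.5
clock: 12.05
tool_pos: [554.6, -238.4, 178.6]
eef_rot: [-0.011, 1.0, 0.0, -0.0]
ft_force: [0.3, 0.3, -5.0]
opening: 51.3
gripper_force: 64.5
clock: 12.3
tool_pos: [554.5, -238.3, 179.1]
eef_rot: [-0.011, 1.0, 0.0, -0.0]
ft_force: [0.2, -0.8, -6.8]
opening: 50.9
gripper_force: 64.0
```

```bash
python3 -m pendant '[[[0,0,-0.4,0],[0,0,-0.6,0],[0,0,-0.6,0]]]'; python3 -m pendant '[[[0,0,-0.3,0],[0,0,-0.5,0],[0,0,-0.5,0]]]'
```

```text
clock: 12.55
tool_pos: [554.4, -238.3, 179.4]
eef_rot: [-0.011, 1.0, 0.0, -0.0]
ft_force: [0.8, -1.1, -15.1]
opening: 50.8
gripper_force: 64.7
clock: 12.8
tool_pos: [554.3, -238.2, 179.6]
eef_rot: [-0.011, 1.0, 0.0, -0.001]
ft_force: [1.6, -2.3, -21.2]
opening: 50.8
gripper_force: 66.0
```

```bash
python3 -m pendant '[[[0,0,0.3,0],[0,0,0.4,0],[0,0,0.4,0],[0,0,0.4,0]]]'; python3 -c "
from plant import get_obs;print(get_obs()['ft_force'])"
```

```text
clock: 13.13
tool_pos: [554.3, -238.2, 179.7]
eef_rot: [-0.011, 1.0, 0.0, -0.0]
ft_force: [1.1, -2.8, -24.2]
opening: 50.8
gripper_force: 66.3
[  1.10127775  -2.79765502 -24.1983115 ]
```

```bash
python3 -m pendant '[[[0,0,0.7,0]]]'; python3 -m pendant '[[[0,0,0,0],[0,0,0,0]]]'
```

```text
clock: 13.22
tool_pos: [554.5, -238.2, 179.5]
eef_rot: [-0.011, 1.0, 0.0, -0.0]
ft_force: [-0.5, -0.3, -15.0]
opening: 51.2
gripper_force: 66.9
clock: 13.38
tool_pos: [554.4, -238.3, 179.6]
eef_rot: [-0.011, 1.0, 0.0, -0.0]
ft_force: [-0.4, -0.7, -19.3]
opening: 51.3
gripper_force: 66.7
```

```bash
python3 -m pendant '[[[0,0,0.2,0],[0,0,0.2,0]]]'; python3 -m pendant '[[[0,0,0,0],[0,0,0,0]]]'
```

```text
clock: 13.55
tool_pos: [554.5, -238.2, 179.5]
eef_rot: [-0.011, 1.0, -0.0, 0.0]
ft_force: [0.1, -0.2, -17.5]
opening: 50.8
gripper_force: 66.8
clock: 13.72
tool_pos: [554.5, -238.3, 179.5]
eef_rot: [-0.011, 1.0, -0.0, 0.0]
ft_force: [-0.9, 0.2, -16.6]
opening: 50.5
gripper_force: 66.8
```

On target: 16.6 N less about 4.8 N weight is roughly 12 N. Holding it there.

```bash
for i in 1 2 3 4 5; do python3 -m pendant '[[[0,0,0,0],[0,0,0,0],[0,0,0,0]]]' | grep -E "clock|ft|pos"; done
```

```text
clock: 13.97
tool_pos: [554.6, -238.3, 179.4]
ft_force: [-1.7, 0.2, -16.0]
clock: 14.22
tool_pos: [554.6, -238.3, 179.4]
ft_force: [-2.7, -0.1, -15.5]
clock: 14.47
tool_pos: [554.6, -238.3, 179.4]
ft_force: [-2.1, -0.5, -14.1]
clock: 14.72
tool_pos: [554.6, -238.3, 179.3]
ft_force: [-1.3, 0.2, -13.7]
clock: 14.97
tool_pos: [554.6, -238.3, 179.4]
ft_force: [-0.5, 0.2, -13.1]
```

The force sagged to about 8 N over weight, so I'll trim up slightly for a steadier second.

```bash
python3 -m pendant '[[[0,0,-0.15,0],[0,0,-0.15,0],[0,0,-0.15,0]]]'| grep -E "clock|ft|pos"; python3 -m pendant '[[[0,0,0,0],[0,0,0,0],[0,0,0,0]]]' | grep -E "clock|ft|pos"
```

```text
clock: 15.22
tool_pos: [554.6, -238.3, 179.4]
ft_force: [-1.0, -0.2, -14.9]
clock: 15.47
tool_pos: [554.6, -238.3, 179.4]
ft_force: [-1.5, -0.3, -14.1]
```

```bash
python3 -m pendant '[[[0,0,-0.2,0],[0,0,-0.2,0],[0,0,-0.2,0]]]'| grep -E "clock|ft|pos"; python3 -m pendant '[[[0,0,-0.03,0],[0,0,-0.03,0],[0,0,-0.03,0]]]' | grep -E "clock|ft|pos"; python3 -m pendant '[[[0,0,0,0],[0,0,0,0],[0,0,0,0]]]' | grep -E "clock|ft|pos"
```

```text
clock: 15.72
tool_pos: [554.5, -238.3, 179.4]
ft_force: [-0.8, 0.6, -16.5]
clock: 15.97
tool_pos: [554.5, -238.3, 179.5]
ft_force: [-0.6, 0.3, -16.8]
clock: 16.22
tool_pos: [554.5, -238.3, 179.5]
ft_force: [-0.1, -1.1, -18.5]
```

```bash
python3 -m pendant '[[[0,0,0.1,0],[0,0,0.1,0],[0,0,0.1,0]]]'| grep -E "clock|ft|pos"; python3 -m pendant '[[[0,0,0,0],[0,0,0,0],[0,0,0,0]]]' | grep -E "clock|ft|pos"; python3 -m pendant '[[[0,0,0,0],[0,0,0,0],[0,0,0,0]]]' | grep -E "clock|ft|pos"; python3 -m pendant '[[[0,0,0,0],[0,0,0,0],[0,0,0,0]]]' | grep -E "clock|ft|pos"; python3 -m pendant '[[[0,0,0,0],[0,0,0,0],[0,0,0,0]]]' | grep -E "clock|ft|pos"
```

```text
clock: 16.47
tool_pos: [554.5, -238.3, 179.5]
ft_force: [-0.4, -0.4, -18.1]
clock: 16.72
tool_pos: [554.5, -238.3, 179.5]
ft_force: [-1.0, 0.2, -18.6]
clock: 16.97
tool_pos: [554.6, -238.3, 179.5]
ft_force: [-1.4, -1.1, -18.9]
clock: 17.22
tool_pos: [554.5, -238.3, 179.5]
ft_force: [-1.3, -0.3, -19.6]
clock: 17.47
tool_pos: [554.6, -238.3, 179.5]
ft_force: [-0.6, -0.1, -19.0]
```

```bash
python3 -m pendant '[[[0,0,0.1,0],[0,0,0.1,0],[0,0,0.1,0]]]'| grep -E "clock|ft|pos"; for i in 1 2 3 4 5; do python3 -m pendant '[[[0,0,0,0],[0,0,0,0],[0,0,0,0]]]' | grep -E "clock|ft"; done
```

```text
clock: 17.72
tool_pos: [554.6, -238.3, 179.5]
ft_force: [-1.2, 0.0, -18.2]
clock: 17.97
ft_force: [-2.7, 0.2, -18.0]
clock: 18.22
ft_force: [-2.1, 0.2, -18.2]
clock: 18.47
ft_force: [-1.2, 0.3, -17.3]
clock: 18.72
ft_force: [-1.0, 0.4, -17.7]
clock: 18.97
ft_force: [-2.3, -0.0, -17.3]
```

The tug held steady at 12.5–13.4 N over weight for 1.25 s. Lowering back onto the seat.

```bash
python3 -m pendant '[[[0,0,0.8,0],[0,0,1.6,0],[0,0,2.4,0],[0,0,3,0],[0,0,3.3,0],[0,0,3.3,0],[0,0,3.3,0]]]'; python3 -m pendant '[[[0,0,0,0],[0,0,0,0],[0,0,0,0]]]'
```

```text
clock: 19.55
tool_pos: [555.0, -238.5, 176.6]
eef_rot: [-0.011, 1.0, -0.0, 0.001]
ft_force: [0.8, -0.0, -2.1]
opening: 51.1
gripper_force: 68.5
clock: 19.8
tool_pos: [554.9, -238.5, 176.6]
eef_rot: [-0.011, 1.0, -0.0, 0.0]
ft_force: [0.3, -0.8, -0.3]
opening: 51.3
gripper_force: 68.7
```

```bash
python3 -m pendant '[[[0,0,0.5,0],[0,0,1,0],[0,0,1,0]]]';python3 -m pendant '[[[0,0,0,0],[0,0,0,0],[0,0,0,0],[0,0,0,0],[0,0,0,0],[0,0,0,0]]]' 1; python3 -m pendant '[[[0,0,-4,0],[0,0,-12,0],[0,0,-24,0],[0,0,-40,0],[0,0,-60,0],[0,0,-80,0],[0,0,-100,0],[0,0,-120,0],[0,0,-130,0],[0,0,-135,0],[0,0,-135,0]]]' 1
```

```text
clock: 20.05
tool_pos: [554.8, -238.5, 176.5]
eef_rot: [-0.011, 1.0, -0.001, 0.001]
ft_force: [-2.9, 0.6, 7.4]
opening: 50.8
gripper_force: 69.9
clock: 20.55
tool_pos: [554.6, -238.3, 175.1]
eef_rot: [-0.011, 1.0, 0.0, -0.0]
ft_force: [-0.9, -0.0, -0.3]
opening: 85.1
gripper_force: 0.0
clock: 21.47
tool_pos: [554.8, -238.5, 311.7]
eef_rot: [-0.011, 1.0, -0.001, 0.001]
ft_force: [-0.2, -0.1, 0.0]
opening: 85.5
gripper_force: 0.0
```

```bash
python3 -m pendant '[[[20,0,0,0],[50,0,0,0],[80,0,0,0],[110,0,0,0],[140,0,0,0],[160,0,0,0],[160,0,0,0]]]' 1 | head -2; python3 look.py end
python3 - <<'E'
import cv2,numpy as np
S=cv2.imread('pics/S_end.png');T=cv2.imread('pics/T_end.png')
cv2.imwrite('pics/end2.png',np.vstack([np.hstack([cv2.resize(S[200:280,150:250],(400,320),interpolation=2),cv2.resize(T[145:245,340:440],(400,320),interpolation=2)]),np.hstack([cv2.resize(S,(373,280)),cv2.resize(T,(373,280)),np.zeros((280,54,3),np.uint8)])]))
E
```

```text
clock: 22.05
tool_pos: [391.5, -241.2, 310.2]
[-0.73  0.09 -0.02  1.46 -0.   -0.76] [ 391.5 -241.2  310.2] [ 0.5 -0.5  0.2]
```

View pics/end2.png

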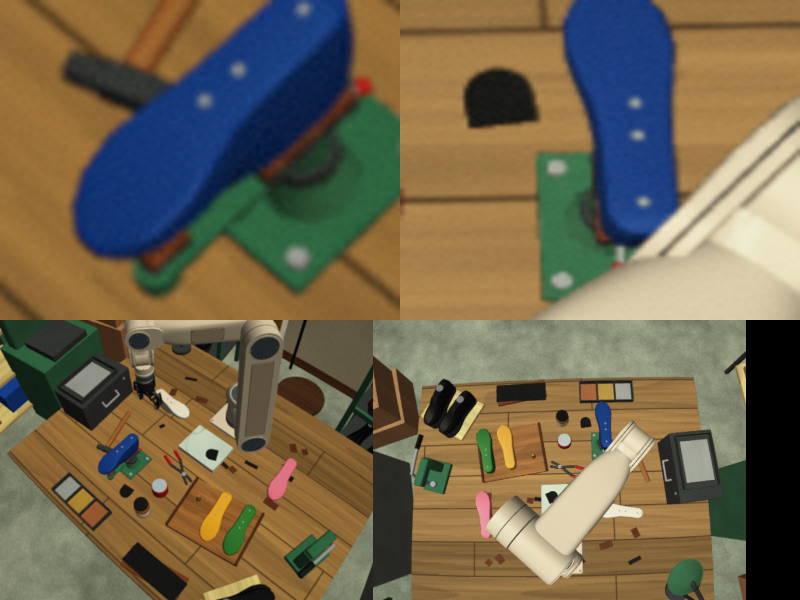

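The last sits flat on the jack seat with its toe over the toe rest (scene crop, toe end at about (120,245)). The other lasts, hammer, pincers, tin, jar and heel piece are where they were.

```bash
python3 -c "
from plant import sign_off;print(sign_off())"
```

```text
the job is handed in; nothing more can be done
None
```

The blue last is on the jack, sole up and seated with the catch locked, released with nothing else visibly moved, and handed in at about 22 s; pressing peaked near 38 N and the proof tug held 12.5–13.4 N over its weight for 1.25 s, but while I was finding that force it briefly reached about 19.4 N, close to the 20 N limit you wanted avoided.

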